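Stress check of sample cups on the polarised-light viewer

ROBOT

A 7-joint arm with a two-finger parallel gripper is mounted at the origin on the work surface. World frame = base frame: x ahead of the robot, y to its left, z up, the work surface at z = 0. Lengths are in m, angles in rad, forces in N, time in s.
With the tool pointing down it reaches from about 0.425 to 1.025 m from the base axis. Payload 9.4 kg.
Tool frame: the origin (TCP) lies at the very end of the fingers, on their centre line; the grasp point (between the pads) lies 19 mm behind it; z points along the fingers, y is the line along which they close (so a half turn about z gives the same grasp; the last joint's range is limited). The gripper opens to 93 mm and grips with 3 to 60 N. Pads are 15 mm wide; open, the fingers measure 128 mm over their backs; the gripper's body (75 mm by 188 mm) begins 65 mm behind the grasp point.
Start: joints at [-1.31, 0.599, -0.003, 1.599, 0.002, 0.943, -0.08], TCP at [0.24, 0.684, 0.219] pointing down, gripper open.
Joint ranges: [-2.57, 2.57], [-0.35, 1.97], [-1.29, 1.29], [0.11, 2.56], [-1.05, 4.19], [0.11, 1.86], [-2.63, 2.63]. Speed limits (rad/s): [2.22, 2.22, 3.01, 3.01, 3.14, 3.14, 3.14].

INTERFACE

Orientations are given as [roll, pitch, yaw] about the fixed x, y, z axes, in that order (R = Rz(yaw) Ry(pitch) Rx(roll)).
In Python, from cell import arm, vision, job gives the robot as it stands. The module is installed in compiled form; this text tells all that it offers.
- The arm moves only by the tool apply_moves, never from a script. Its argument "steps" is a list of rows, each an object with "offset": the shift along the tool's x, y, z each as a share of 50 cm, from -1 to 1, a list of three; "turn": the turn about the tool's z as a share of pi rad, from -1 to 1; "grip": the opening, from 0 (shut) to 1 (fully open). A call has 1 to 20 rows; each row is the pose to reach, as a shift and turn from the pose commanded when the call began, along the tool's axes at that moment, turning the shorter way round; what a row does not reach only later rows make up. A row lasts 1/12 s, in which the tool goes at most 41.7 mm and 7.16 degrees, less where a joint would pass 70% of its speed; a pose out of reach is approached as far as the arm can. A call with a number of a shift or a turn outside -1 to 1 is refused whole. A call with a gripper value outside its range is refused whole. The fingers move at their own pace and stop on an object; the grip force is fixed at half the most. Time passes only in rows, so rows that repeat a pose let the fingers close. It gives the time, the measured TCP pose, the force, the opening and the grip force at its end, in the units of the state.
- arm.state(): the state, without advancing time (a new reading comes with each control period).
- vision.camera(name): name is "side" or "top" or "wrist"; returns the picture (400x640x3 uint8, red, green, blue); there is no depth.
- vision.calibration(name): a dict with "camera_matrix" (3x3 intrinsics, pixels), "extrinsics" (4x4, takes a point from camera to world coordinates); the wrist camera has in their place "T_tool_cam" (4x4, takes a point from camera to tool coordinates, whose origin is the TCP and whose axes are the flange's). Camera axes: x right, y up, looking along -z (the intrinsics and any distortion apply to the point x, -y, -z); pixel columns grow to the right and rows downward; lengths in m; the calibration is good to about 2 mm. A picture is of the moment at which its call begins: read the wrist's pose just before it. calibration takes no time and is no camera call.
- job.hand_in(): hands the job in; it is judged then, once.
The state is a dict: "clock": time; "joints": joint angles; "joint_velocities": joint speeds; "joint_efforts": joint torques, N m; "ee_pos": TCP position; "orientation": TCP orientation; "wrist_force": force on the tool from outside, world axes, zero at the start; "moment": the same for the moment, N m; "finger_gap": opening from 0.0 (shut) to 1.0 (fully open); "gripper_force": force on a finger pad.
Only numpy, scipy, OpenCV 4.12 (cv2) and the standard library are available. Lean on these libraries where they do the work, as an engineer would, in place of code of your own. Each camera call takes 0.05 s, during which the arm holds its last target. There are 200 camera calls.

TASK

First turn the viewer's polariser ring until its scale reads 60 degrees at the index line, then stand every waiting cup upright on the light window and, with all of them standing there, press the blue record button. After that clear the window: nest each cup, upright and fully home, into the stack of its own colour in the tray. Finish with the ring turned back to 0, and leave the stacks where they stand and the three single culture plates undisturbed.

Things in the scene. Friction and masses are not known exactly. Their poses are not given: they have to be found in the camera images.
- viewer: polarised-light viewer, fixed on the bench: white square housing 260 x 260 mm, top face 48 mm above the bench, with a dark turning polariser ring (radius 92 to 112 mm, top 60 mm above the bench) round a white light window with a thin raised bezel. Origin: centre of its underside; x points from the ring's centre to the index line, z up
- window (a point): centre of the top face of the viewer's round light window (176 mm across, 62 mm above the bench, level, does not turn); cups stand on it, inside the fixed metal bezel round it, which rises 4 mm above the window. It is also on the ring's turning axis
- index (a point): inner end of the red index line on the small white block of the housing, beside the ring, 116 mm from the ring's centre
- polariser (a joint): reading of the polariser ring against the index line, in rad (60 degrees = 1.047): the ring's scale is marked 0 to 100 degrees with white ticks every 5 (longer every 10, longest at 30, 60 and 90) and a red tick at 0. The reading grows as the ring is turned counterclockwise seen from above. Stops at 0 and 100 degrees; turns stiffly (about 1 to 2 N at the knob) and stays where it is left
- ring_knob (a point): centre of the top of the aluminium thumb knob that turns the ring: upright round knob 18 mm across and 30 mm high, standing on the ring 101 mm from its centre; its top is 90 mm above the bench. It goes round with the ring, and seen from the ring's centre stands at 110 degrees plus the reading, counterclockwise from the index line
- record (a joint): travel of the viewer's blue record button, in m: 0 released, 0.006 fully down; spring-loaded, about 4 N to press fully; it counts as pressed beyond 0.004
- record_top (a point): centre of the top of the blue record button, 26 mm across, on the near right corner of the viewer's housing; top 66 mm above the bench; pressed straight down
- tray: shallow aluminium tray, 290 (x) x 120 (y) x 14 mm, floor 5 mm thick, fixed; the two cup stacks stand in it. Origin: centre of its underside
- stack_blue: blue cup standing in the tray, the lowest of the blue stack; loose, about 90 g, same shape as the waiting cups; origin: centre of its foot; which end of the tray it stands at varies
- stack_amber: amber cup standing in the tray, the lowest of the amber stack; loose, same shape and size as the blue one; origin: centre of its foot
- blue_1: blue cup to be checked: low stackable plastic cup, 60 mm high, about 80 g, thick base; tapered body (46 mm across the foot, 58 at 36 mm up), shoulder, straight rim band 66 mm across from 36 to 60 mm up; mouth 61 mm, tapering to 45 at the inner floor 10 mm up. Origin: centre of the foot. Nested, its shoulder rests on the other's rim and its foot is 24 mm above the other's. Starts upright on the bench; None if absent
- blue_2: blue cup to be checked: low stackable plastic cup, 60 mm high, about 80 g, thick base; tapered body (46 mm across the foot, 58 at 36 mm up), shoulder, straight rim band 66 mm across from 36 to 60 mm up; mouth 61 mm, tapering to 45 at the inner floor 10 mm up. Origin: centre of the foot. Nested, its shoulder rests on the other's rim and its foot is 24 mm above the other's. Starts upright on the bench; None if absent
- amber_1: amber cup to be checked: low stackable plastic cup, 60 mm high, about 80 g, thick base; tapered body (46 mm across the foot, 58 at 36 mm up), shoulder, straight rim band 66 mm across from 36 to 60 mm up; mouth 61 mm, tapering to 45 at the inner floor 10 mm up. Origin: centre of the foot. Nested, its shoulder rests on the other's rim and its foot is 24 mm above the other's. Starts upright on the bench; None if absent
- amber_2: amber cup to be checked: low stackable plastic cup, 60 mm high, about 80 g, thick base; tapered body (46 mm across the foot, 58 at 36 mm up), shoulder, straight rim band 66 mm across from 36 to 60 mm up; mouth 61 mm, tapering to 45 at the inner floor 10 mm up. Origin: centre of the foot. Nested, its shoulder rests on the other's rim and its foot is 24 mm above the other's. Starts upright on the bench; None if absent
- plate_red: bystander: red culture plate, 90 mm across, 15 mm high; origin: centre of its underside
- plate_small: bystander: small cream culture plate, 56 mm across, 15 mm high, among the waiting cups; origin: centre of its underside
- plate_cream: bystander: cream culture plate, 90 mm across, 15 mm high; origin: centre of its underside

How it is judged:
On the way, in this order (a step that is already met when the one before it is completed fails the run):
1. the polariser ring reads 60 degrees (within 3) and is at rest (value of joint polariser between 0.994838 and 1.09956 rad and velocity of joint polariser between -0.05 and 0.05 rad/s), for 0.3 s.
2. every waiting cup stands upright on the light window, ring still at 60 (value of joint polariser between 0.994838 and 1.09956 rad and horizontal distance between each of blue_1, blue_2, amber_1, amber_2 and window below 0.072 m and z of blue_1 in the frame of window between -0.004 and 0.004 m and angle between each of blue_1, blue_2, amber_1, amber_2's own z axis and vertical below 0.1 rad and z of blue_2 in the frame of window between -0.004 and 0.004 m and z of amber_1 in the frame of window between -0.004 and 0.004 m and z of amber_2 in the frame of window between -0.004 and 0.004 m), for 0.3 s.
3. the record button is pressed while all the cups stand on the window and the ring reads 60 (all of step 2 and value of joint record above 0.004 m), for 0.05 s.
At the end, for the whole second after the job is handed in: Each cup nested in the stack of its colour: within 7 mm of the axis of the lowest cup, upright within 4.5 degrees, fully home (foot 24 or 48 mm above that of the lowest cup, -3/+4 mm), at rest; lowest cups upright, moved under 30 mm; ring back at 0, within 3 degrees (value of joint polariser below 0.0523599 rad and horizontal distance between each of blue_1, blue_2 and stack_blue below 0.007 m and angle between each of blue_1, blue_2, amber_1, amber_2, stack_blue, stack_amber's own z axis and vertical below 0.08 rad and (z of blue_1 in the frame of stack_blue between 0.021 and 0.028 m or z of blue_1 in the frame of stack_blue between 0.045 and 0.052 m) and linear speed of each of blue_1, blue_2, amber_1, amber_2 below 0.02 m/s and (z of blue_2 in the frame of stack_blue between 0.021 and 0.028 m or z of blue_2 in the frame of stack_blue between 0.045 and 0.052 m) and horizontal distance between each of amber_1, amber_2 and stack_amber below 0.007 m and (z of amber_1 in the frame of stack_amber between 0.021 and 0.028 m or z of amber_1 in the frame of stack_amber between 0.045 and 0.052 m) and (z of amber_2 in the frame of stack_amber between 0.021 and 0.028 m or z of amber_2 in the frame of stack_amber between 0.045 and 0.052 m) and distance of each of stack_blue, stack_amber from where it was at the start of the episode below 0.03 m); the robot touches nothing.
It fails at once if a culture plate is shoved more than 40 mm from its place (distance of any of plate_red, plate_small, plate_cream from where it was at the start of the episode above 0.04 m).
Of blue_1, blue_2, amber_1, amber_2 only 2 to 3 are there at a start; the rules pass over those that are not, and their reading is None.
At some moment in a run one of blue_1, blue_2, amber_1, amber_2 may be knocked a few centimetres aside while the robot is not near it.
It also fails if it takes over 210 s, if anything falls off the work surface, if the arm or the gripper's body presses on something with over 40 N, if the wrist force passes 120 N, or if a joint passes its speed limit or range.

## Working session

There is one attempt and no reset: what is moved stays moved. The work goes in short steps, Python scripts to look and compute and a tool call to move; the robot and the scene stay as the last step left them, time stands still between calls to the robot, and variables do not carry over. Pictures are saved under pics/ and viewed, at most 14 in all, crops included, and the job is handed in when it is done.

Besides the shell and the picture viewer there is one more tool, called after "Call:" as name(argument=value, ...), one argument or row to a line, values as JSON. apply_moves: Moves the arm, as the interface text tells. Shift numbers are shares of 50 cm and turn numbers shares of pi rad, none past 1 either way. Its arguments: {"type":"object","properties":{"steps":{"type":"array"}},"required":["steps"]}

```bash
mkdir -p pics; python3 - <<'E'
from cell import arm,vision,job
import cv2
s=arm.state();print(s)
for n in("top","side","wrist"):
    c=vision.calibration(n);print(n,c)
for n in("top","side"):
    cv2.imwrite(f"pics/{n}0.png",vision.camera(n)[:,:,::-1])
E
```

```text
{'clock': 0.0, 'joints': array([-1.30970086,  0.60011779, -0.00257649,  1.60009974,  0.00184993,
        0.94290871, -0.07978939]), 'joint_velocities': array([ 5.17972962e-04, -7.47057374e-05,  7.20796576e-05, -6.92046301e-04,
        1.30621101e-05,  3.79650268e-04, -6.14406760e-04]), 'joint_efforts': array([ 2.71938707e-04, -7.65078163e+01,  1.49773680e+00, -2.52358603e+01,
       -5.23524941e-02,  1.66611280e-02,  1.41797423e-04]), 'ee_pos': array([0.24012237, 0.68357605, 0.21777557]), 'orientation': array([-3.14006948e+00,  1.62303931e-04,  2.80392321e+00]), 'wrist_force': array([-0.6648948 ,  0.51317063,  0.84872031]), 'moment': array([ 0.02847152, -0.06524859, -0.03492847]), 'gripper_force': 0.0, 'finger_gap': 1.0000098985826624}
top {'camera_matrix': array([[414.77488515,   0.        , 317.05883428],
       [  0.        , 414.77488515, 191.04253094],
       [  0.        ,   0.        ,   1.        ]]), 'extrinsics': array([[-0.0103437 ,  0.98891856, -0.14809826,  0.40690338],
       [-0.99985627, -0.00823912,  0.01481718, -0.00751043],
       [ 0.01343279,  0.14823024,  0.9888
[... 355 characters left out ...]
,  0.61826707, -0.5981609 , -0.71690043],
       [ 0.01473615,  0.70149899,  0.71251808,  0.92145461],
       [ 0.        ,  0.        ,  0.        ,  1.        ]])}
wrist {'camera_matrix': array([[359.41630859,   0.        , 317.84218609],
       [  0.        , 359.41630859, 192.50235461],
       [  0.        ,   0.        ,   1.        ]]), 'T_tool_cam': array([[-1.64234763e-04,  9.64791933e-01,  2.63014256e-01,
         7.18992571e-02],
       [ 9.99999963e-01,  2.15468593e-04, -1.65951475e-04,
        -7.95557170e-04],
       [-2.16779956e-04,  2.63014219e-01, -9.64791933e-01,
        -1.65104724e-01],
       [ 0.00000000e+00,  0.00000000e+00,  0.00000000e+00,
         1.00000000e+00]])}
```

View pics/top0.png

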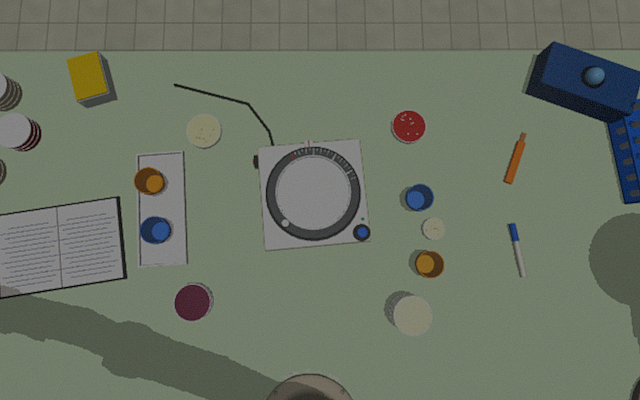

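View pics/side0.png

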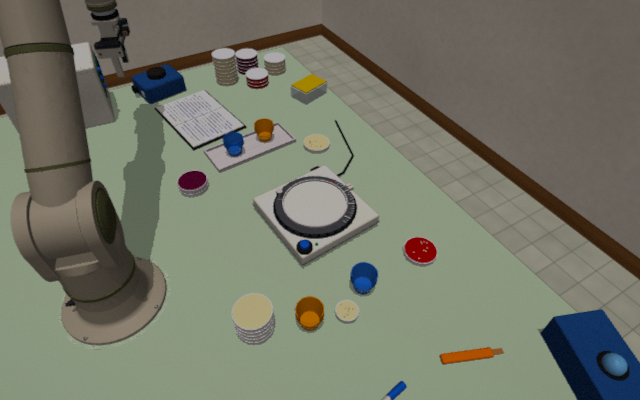

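The top view shows the viewer around (313,193) px and its blue button at (362,232). The knob is at (285,223) and the tray at (162,208), with an amber stack at (149,181) and a blue stack at (155,230). Two cups are waiting, blue at (419,198) and amber at (429,264). The small plate between them is at (433,229).

```bash
cat > h.py <<'E'
from cell import arm,vision,job
import cv2,numpy as np
from scipy.spatial.transform import Rotation as R
def pose(name):
    c=vision.calibration(name)
    if name!="wrist": return c["camera_matrix"],c["extrinsics"]
    s=arm.state();T=np.eye(4);T[:3,:3]=R.from_euler("xyz",s["orientation"]).as_matrix();T[:3,3]=s["ee_pos"]
    return c["camera_matrix"],T@c["T_tool_cam"]
def world(p,z,K,E):
    d=E[:3,:3]@np.array([(p[0]-K[0,2])/K[0,0],-(p[1]-K[1,2])/K[1,1],-1.])
    return E[:3,3]+d*(z-E[2,3])/d[2]
def pix(P,K,E):
    c=E[:3,:3].T@(np.array(P,float)-E[:3,3]);return K[0,2]+K[0,0]*c[0]/-c[2],K[1,2]-K[1,1]*c[1]/-c[2]
def rectify(im,z,x0,x1,y0,y1,res,K,E):
    "bird view of plane z: columns run along -y, rows along -x"
    w=int((y1-y0)/res);h=int((x1-x0)/res)
    src=np.float32([pix((x,y,z),K,E) for x,y in((x1,y1),(x1,y0),(x0,y0),(x0,y1))])
    M=cv2.getPerspectiveTransform(src,np.float32([(0,0),(w,0),(w,h),(0,h)]))
    return cv2.warpPerspective(im,M,(w,h),flags=cv2.INTER_CUBIC)
def masks(im):
    h=cv2.cvtColor(im,cv2.COLOR_RGB2HSV)
    return {"blue":cv2.inRange(h,(100,130,40),(125,255,255)),"amber":cv2.inRange(h,(8,150,40),(24,255,255))}
def go(dxyz_world):
    "offset shares for a world shift from the present pose"
    s=arm.state();return R.from_euler("xyz",s["orientation"]).as_matrix().T@np.array(dxyz_world)/.5
E
python3 - <<'E'
from h import *
im=vision.camera("top");K,E=pose("top")
for n,m in masks(im).items():
    c,_=cv2.findContours(m,cv2.RETR_EXTERNAL,cv2.CHAIN_APPROX_NONE)
    for k in c:
        if cv2.contourArea(k)>100:
            (x,y),r=cv2.minEnclosingCircle(k);print(n,(round(x),round(y)),round(r,1),world((x,y),.06,K,E).round(4),world((x+r,y),.06,K,E).round(4)[1])
for n,p,z in(("win",(313,192),.062),("knob",(285,223),.09),("btn",(362,232),.066),("smallplate",(433,229),.015),("red",(409,127),.015),("cream",(204,131),.015),("tower",(412,315),.1),("idx",(309,143),.06)):print(n,world(p,z,K,E).round(4))
c=world((313,192),.062,K,E)
b=rectify(im,.06,c[0]-.15,c[0]+.15,c[1]-.15,c[1]+.15,.0005,K,E)
cv2.imwrite("pics/view1.png",b[:,:,::-1]);print(c)
E
```

```text
blue (155, 230) 15.3 [0.4657 0.3668 0.06  ] 0.3304
blue (419, 197) 13.5 [ 0.5393 -0.2718  0.06  ] -0.305
blue (596, 122) 90.4 [ 0.7284 -0.7287  0.06  ] -0.9598
amber (429, 264) 14.5 [ 0.3774 -0.2875  0.06  ] -0.3223
amber (149, 181) 15.2 [0.5837 0.3862 0.06  ] 0.3494
amber (516, 158) 25.8 [ 0.6356 -0.5164  0.06  ] -0.581
win [ 0.5541 -0.0126  0.062 ]
knob [0.4773 0.0536 0.09  ]
btn [ 0.4558 -0.1289  0.066 ]
smallplate [ 0.4642 -0.3147  0.015 ]
red [ 0.7309 -0.2655  0.015 ]
cream [0.7234 0.2686 0.015 ]
tower [ 0.2673 -0.2324  0.1   ]
idx [ 0.6774 -0.0037  0.06  ]
[ 0.55412168 -0.01256909  0.062     ]
```

View pics/view1.png

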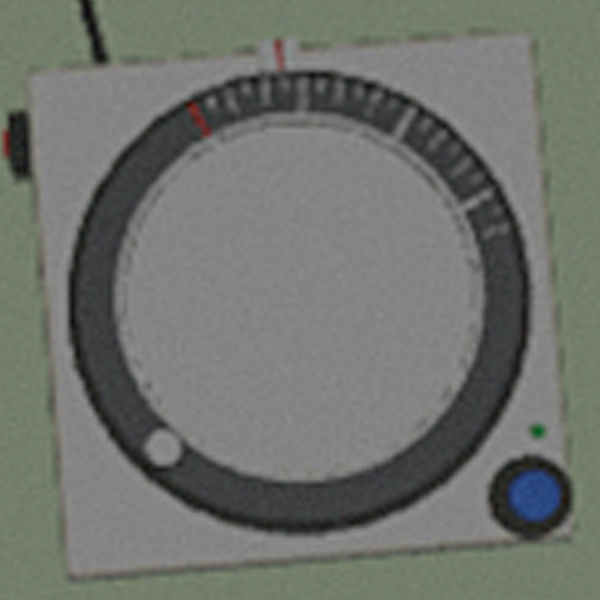

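```bash
cat >> h.py <<'E'
def plan(x,y,z,psi=None):
    s=arm.state();d=go(np.array([x,y,z])-s["ee_pos"]);p=np.degrees(s["orientation"][2])
    t=0 if psi is None else -((psi-p+180)%360-180)/180
    print("offset",d.round(3),"turn",round(t,4),"psi now",p.round(1),"pos",s["ee_pos"].round(4))
E
python3 -c "
from h import *
plan(.477,.054,.2,139)"
```

```text
offset [-0.864 -1.031  0.037] turn 0.1203 psi now 160.6 pos [0.2402 0.6837 0.218 ]
```

Call:
apply_moves(
  steps=[
    {"offset": [-0.43, -0.5, 0.02], "turn": 0.06, "grip": 0.5},
    {"offset": [-0.864, -1.0, 0.037], "turn": 0.12, "grip": 0.5},
    {"offset": [-0.864, -1.0, 0.037], "turn": 0.12, "grip": 0.5},
    {"offset": [-0.864, -1.0, 0.037], "turn": 0.12, "grip": 0.5},
    {"offset": [-0.864, -1.0, 0.037], "turn": 0.12, "grip": 0.5},
    {"offset": [-0.864, -1.0, 0.037], "turn": 0.12, "grip": 0.5},
    {"offset": [-0.864, -1.0, 0.037], "turn": 0.12, "grip": 0.5},
    {"offset": [-0.864, -1.0, 0.037], "turn": 0.12, "grip": 0.5},
    {"offset": [-0.864, -1.0, 0.037], "turn": 0.12, "grip": 0.5},
    {"offset": [-0.864, -1.0, 0.037], "turn": 0.12, "grip": 0.5},
    {"offset": [-0.864, -1.0, 0.037], "turn": 0.12, "grip": 0.5},
    {"offset": [-0.864, -1.0, 0.037], "turn": 0.12, "grip": 0.5},
    {"offset": [-0.864, -1.0, 0.037], "turn": 0.12, "grip": 0.5},
    {"offset": [-0.864, -1.0, 0.037], "turn": 0.12, "grip": 0.5},
    {"offset": [-0.864, -1.0, 0.037], "turn": 0.12, "grip": 0.5},
    {"offset": [-0.864, -1.0, 0.037], "turn": 0.12, "grip": 0.5},
    {"offset": [-0.864, -1.0, 0.037], "turn": 0.12, "grip": 0.5},
    {"offset": [-0.864, -1.0, 0.037], "turn": 0.12, "grip": 0.5},
    {"offset": [-0.864, -1.0, 0.037], "turn": 0.12, "grip": 0.5},
    {"offset": [-0.864, -1.0, 0.037], "turn": 0.12, "grip": 0.5},
  ],
)

```text
clock: 1.82
ee_pos: [0.4817, 0.0705, 0.2001]
orientation: [3.142, -0.001, 2.429]
wrist_force: [0.1, 0.1, -0.4]
finger_gap: 0.499
gripper_force: 0.0
```

```bash
python3 - <<'E'
from h import *
plan(.477,.054,.16,139)
K,E=pose("wrist");im=vision.camera("wrist")
cv2.imwrite("pics/w1.png",im[:,:,::-1]);print(pix((.477,.0535,.09),K,E),pix((.5531,-.0121,.062),K,E))
E
```

```text
offset [-0.014 -0.031  0.08 ] turn 0.0009 psi now 139.2 pos [0.4817 0.0705 0.2001]
(np.float64(298.26755836289266), np.float64(197.65967049227518)) (np.float64(301.49467873782845), np.float64(291.657728886144))
```

View pics/w1.png

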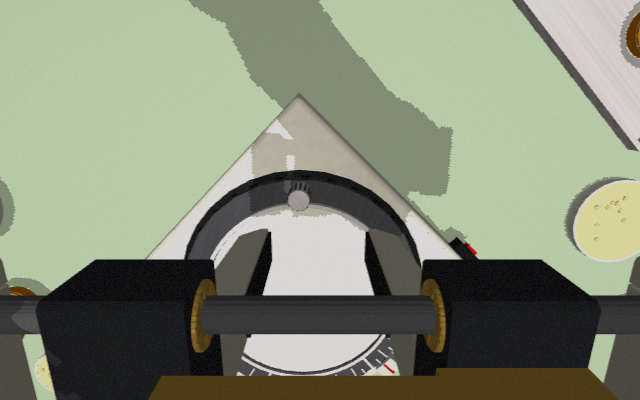

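The knob shows at (298,200) px, within 2 px of its predicted position. Next I descend over it and grip it along the tangent.

Call:
apply_moves(
  steps=[
    {"offset": [-0.014, -0.031, 0.08], "turn": 0, "grip": 0.5},
    {"offset": [-0.014, -0.031, 0.16], "turn": 0, "grip": 0.5},
    {"offset": [-0.014, -0.031, 0.26], "turn": 0, "grip": 0.5},
    {"offset": [-0.014, -0.031, 0.26], "turn": 0, "grip": 0.5},
    {"offset": [-0.014, -0.031, 0.26], "turn": 0, "grip": 0.5},
    {"offset": [-0.014, -0.031, 0.26], "turn": 0, "grip": 0.5},
    {"offset": [-0.014, -0.031, 0.26], "turn": 0, "grip": 0.1},
    {"offset": [-0.014, -0.031, 0.26], "turn": 0, "grip": 0.1},
    {"offset": [-0.014, -0.031, 0.26], "turn": 0, "grip": 0.1},
    {"offset": [-0.014, -0.031, 0.26], "turn": 0, "grip": 0.1},
    {"offset": [-0.014, -0.031, 0.26], "turn": 0, "grip": 0.1},
    {"offset": [-0.014, -0.031, 0.26], "turn": 0, "grip": 0.1},
  ],
)

```text
clock: 2.87
ee_pos: [0.4778, 0.053, 0.0709]
orientation: [3.14, 0.001, 2.427]
wrist_force: [-1.5, 0.3, 10.1]
finger_gap: 0.184
gripper_force: 30.0
```

```bash
python3 - <<'E'
from h import *
s=arm.state();p=s["ee_pos"];print(s["finger_gap"],s["gripper_force"],s["wrist_force"])
C=np.array([.5531,-.0121]);d=p[:2]-C;a=np.degrees(np.arctan2(d[1],d[0]));print("angle",a,"r",np.hypot(*d))
r=np.hypot(*d)
for t in np.linspace(a,174.3,7)[1:]:
    plan(C[0]+.101*np.cos(np.radians(t)),C[1]+.101*np.sin(np.radians(t)),p[2],t)
E
```

```text
0.1838460760435592 30.003718435764313 [-1.47975223  0.30372085 10.13194037]
angle 139.18519004793544 r 0.0995367243891649
offset [ 0.002 -0.021 -0.   ] turn -0.0333 psi now 139.0 pos [0.4778 0.053  0.0709]
offset [-0.001 -0.041 -0.   ] turn -0.0658 psi now 139.0 pos [0.4778 0.053  0.0709]
offset [-0.007 -0.061 -0.   ] turn -0.0983 psi now 139.0 pos [0.4778 0.053  0.0709]
offset [-0.014 -0.08  -0.   ] turn -0.1308 psi now 139.0 pos [0.4778 0.053  0.0709]
offset [-0.023 -0.099 -0.   ] turn -0.1634 psi now 139.0 pos [0.4778 0.053  0.0709]
offset [-0.034 -0.116 -0.   ] turn -0.1959 psi now 139.0 pos [0.4778 0.053  0.0709]
```

Call:
apply_moves(
  steps=[
    {"offset": [0, 0, -0.006], "turn": 0, "grip": 0.1},
    {"offset": [0.002, -0.021, -0.006], "turn": -0.0333, "grip": 0.1},
    {"offset": [0.001, -0.031, -0.006], "turn": -0.05, "grip": 0.1},
    {"offset": [-0.001, -0.041, -0.006], "turn": -0.0658, "grip": 0.1},
    {"offset": [-0.004, -0.051, -0.006], "turn": -0.082, "grip": 0.1},
    {"offset": [-0.007, -0.061, -0.006], "turn": -0.0983, "grip": 0.1},
    {"offset": [-0.01, -0.071, -0.006], "turn": -0.1145, "grip": 0.1},
    {"offset": [-0.014, -0.08, -0.006], "turn": -0.1308, "grip": 0.1},
    {"offset": [-0.018, -0.09, -0.006], "turn": -0.147, "grip": 0.1},
    {"offset": [-0.023, -0.099, -0.006], "turn": -0.1634, "grip": 0.1},
    {"offset": [-0.028, -0.108, -0.006], "turn": -0.18, "grip": 0.1},
    {"offset": [-0.034, -0.116, -0.006], "turn": -0.1959, "grip": 0.1},
    {"offset": [-0.034, -0.116, -0.006], "turn": -0.1959, "grip": 0.1},
    {"offset": [-0.034, -0.116, -0.006], "turn": -0.1959, "grip": 0.1},
    {"offset": [-0.034, -0.116, -0.006], "turn": -0.1959, "grip": 0.1},
    {"offset": [-0.034, -0.116, -0.006], "turn": -0.1959, "grip": 0.1},
  ],
)

```text
clock: 4.2
ee_pos: [0.4531, -0.0029, 0.0727]
orientation: [-3.141, 0.001, 3.04]
wrist_force: [5.3, -2.6, -17.5]
finger_gap: 0.185
gripper_force: 30.0
```

```bash
python3 - <<'E'
from h import *
s=arm.state();p=s["ee_pos"];print(s["clock"],s["finger_gap"],s["gripper_force"],s["wrist_force"])
C=np.array([.5531,-.0121]);d=p[:2]-C;print("angle",np.degrees(np.arctan2(d[1],d[0])),"r",np.hypot(*d))
K,E=pose("top");im=vision.camera("top")
b=rectify(im,.06,C[0]-.0,C[0]+.14,C[1]-.14,C[1]+.14,.0004,K,E);cv2.imwrite("pics/dial2.png",b[:,:,::-1])
# red pixels
hs=cv2.cvtColor(b,cv2.COLOR_RGB2HSV);m=(((hs[:,:,0]<8)|(hs[:,:,0]>172))&(hs[:,:,1]>110)).astype(np.uint8)
n,_,st,ce=cv2.connectedComponentsWithStats(m)
for i in range(1,n):
    if st[i,4]>25:
        x=.14-ce[i][1]*.0004;y=.14-ce[i][0]*.0004;print(st[i,4],ce[i],np.degrees(np.arctan2(y,x)),np.hypot(x,y))
E
```

```text
4.2 0.1854177112305338 29.99630481004715 [  5.26774623  -2.59051983 -17.46260821]
angle 174.72384557728282 r 0.10038244487917042
373 [119.54691689 233.38605898] 63.15966309313873 0.10331112989783506
```

View pics/dial2.png

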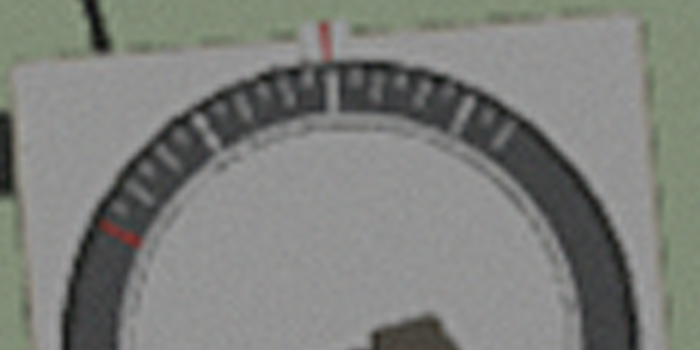

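Reading from the picture: index line at (325,41), 60-tick at (334,90), so the ring is at about 58.9 degrees. I'll nudge it 0.8 degrees, release, rise, and move over to the blue cup.

Call:
apply_moves(
  steps=[
    {"offset": [0, -0.0015, 0.003], "turn": 0, "grip": 0.1},
    {"offset": [0, -0.003, 0.003], "turn": 0, "grip": 0.1},
    {"offset": [0, -0.003, 0.003], "turn": 0, "grip": 0.1},
    {"offset": [0, -0.003, 0.003], "turn": 0, "grip": 0.1},
    {"offset": [0, -0.003, 0.003], "turn": 0, "grip": 0.4},
    {"offset": [0, -0.003, 0.003], "turn": 0, "grip": 0.4},
    {"offset": [0, -0.003, 0.003], "turn": 0, "grip": 0.4},
    {"offset": [0, -0.003, -0.06], "turn": 0, "grip": 0.4},
    {"offset": [0, -0.003, -0.14], "turn": 0, "grip": 0.4},
    {"offset": [0, -0.003, -0.22], "turn": 0, "grip": 0.6},
    {"offset": [0, -0.003, -0.26], "turn": 0, "grip": 1},
  ],
)

```text
clock: 5.17
ee_pos: [0.4525, -0.0035, 0.2067]
orientation: [3.141, 0.003, 3.042]
wrist_force: [0.9, 0.7, 0.5]
finger_gap: 0.497
gripper_force: 0.0
```

```bash
cat > cups.py <<'E'
from h import *
def find(name):
    "cup centre by fitting the projected rim-band silhouette (top camera)"
    im=vision.camera(name);K,E=pose(name);out={}
    for n,m in masks(im).items():
        m=cv2.morphologyEx(m,cv2.MORPH_CLOSE,np.ones((3,3)))
        c,_=cv2.findContours(m,cv2.RETR_EXTERNAL,cv2.CHAIN_APPROX_NONE)
        for k in c:
            if cv2.contourArea(k)<120: continue
            (u,v),r=cv2.minEnclosingCircle(k);h=cv2.convexHull(k)[:,0]
            out.setdefault(n,[]).append((world((u,v),.06,K,E)[:2].round(4),(round(u),round(v)),round(r,1)))
    return out,im
E
python3 - <<'E'
from cups import *
C=np.array([.5539,-.0125])
o,im=find("top")
for k,v in o.items(): print(k,v)
K,E=pose("top")
b=rectify(im,.06,C[0],C[0]+.14,C[1]-.14,C[1]+.14,.0004,K,E)
hs=cv2.cvtColor(b,cv2.COLOR_RGB2HSV);m=(((hs[:,:,0]<8)|(hs[:,:,0]>172))&(hs[:,:,1]>90)).astype(np.uint8)
n,_,st,ce=cv2.connectedComponentsWithStats(m)
for i in range(1,n):
    if st[i,4]>40: x=.14-ce[i][1]*.0004;y=.14-ce[i][0]*.0004;print(st[i,4],np.degrees(np.arctan2(y,x)))
plan(.54,-.272,.2,90)
big=cv2.resize(im[170:290,380:470],None,fx=5,fy=5,interpolation=cv2.INTER_CUBIC)
big2=cv2.resize(im[160:260,130:190],None,fx=5,fy=5,interpolation=cv2.INTER_CUBIC)
cv2.imwrite("pics/cups3.png",np.hstack([big,np.vstack([big2,np.zeros((100,300,3),np.uint8)])])[:,:,::-1])
E
```

```text
blue [(array([0.4657, 0.3668]), (155, 230), 15.3), (array([ 0.5393, -0.2715]), (419, 197), 13.7), (array([ 0.7284, -0.7287]), (596, 122), 90.4)]
amber [(array([ 0.3774, -0.2875]), (429, 264), 14.5), (array([0.5837, 0.3862]), (149, 181), 15.2), (array([ 0.6356, -0.5176]), (516, 158), 26.0), (array([0.8565, 0.5566]), (86, 76), 26.3)]
70 4.922308158982414
550 64.04703180255984
offset [-0.225 -0.517  0.018] turn 0.4683 psi now 174.3 pos [ 0.4537 -0.0035  0.2087]
```

View pics/cups3.png

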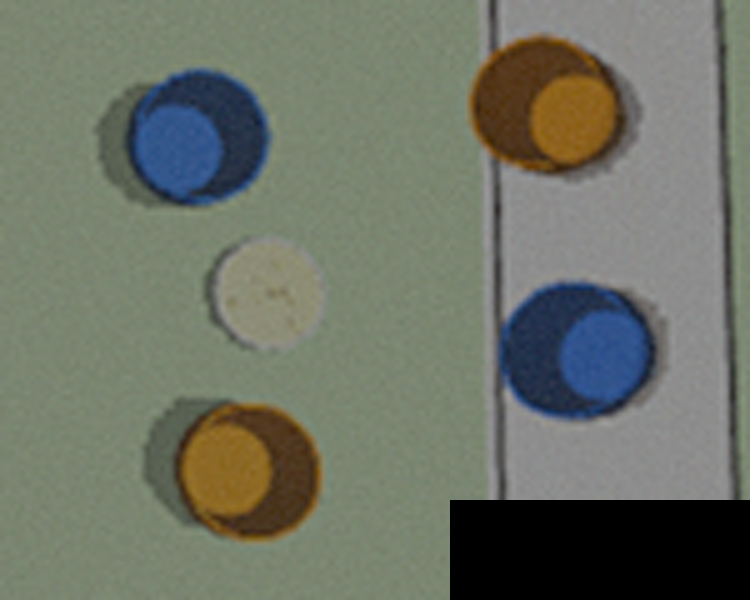

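Both waiting cups stand upright: blue rim centre at (420,197) px, amber at (430,264). The stack rims are at (148,181) for amber and (154,230) for blue, and the ring reads about 59 degrees. Moving above the blue cup.

Call:
apply_moves(
  steps=[
    {"offset": [-0.23, -0.52, 0.018], "turn": 0.468, "grip": 1},
    {"offset": [-0.23, -0.52, 0.018], "turn": 0.468, "grip": 1},
    {"offset": [-0.23, -0.52, 0.018], "turn": 0.468, "grip": 1},
    {"offset": [-0.23, -0.52, 0.018], "turn": 0.468, "grip": 1},
    {"offset": [-0.23, -0.52, 0.018], "turn": 0.468, "grip": 1},
    {"offset": [-0.23, -0.52, 0.018], "turn": 0.468, "grip": 1},
    {"offset": [-0.23, -0.52, 0.018], "turn": 0.468, "grip": 1},
    {"offset": [-0.23, -0.52, 0.018], "turn": 0.468, "grip": 1},
    {"offset": [-0.23, -0.52, 0.018], "turn": 0.468, "grip": 1},
    {"offset": [-0.23, -0.52, 0.018], "turn": 0.468, "grip": 1},
    {"offset": [-0.23, -0.52, 0.018], "turn": 0.468, "grip": 1},
    {"offset": [-0.23, -0.52, 0.018], "turn": 0.468, "grip": 1},
    {"offset": [-0.23, -0.52, 0.018], "turn": 0.468, "grip": 1},
    {"offset": [-0.23, -0.52, 0.018], "turn": 0.468, "grip": 1},
    {"offset": [-0.23, -0.52, 0.018], "turn": 0.468, "grip": 1},
  ],
)

```text
clock: 6.47
ee_pos: [0.5405, -0.2735, 0.1938]
orientation: [-3.141, -0.0, 1.576]
wrist_force: [0.1, 0.2, -0.1]
finger_gap: 0.998
gripper_force: 0.0
```

```bash
cat >> cups.py <<'E'
def wcup(color,zrim,guess,tag=None):
    "cup centre from the wrist view: rectify the rim plane, fit a 33 mm rim circle to the colour mask's outline"
    K,E=pose("wrist");im=vision.camera("wrist")
    x,y=guess;res=.0005
    b=rectify(im,zrim,x-.08,x+.08,y-.08,y+.08,res,K,E)
    m=masks(b)[color];m=cv2.morphologyEx(m,cv2.MORPH_OPEN,np.ones((3,3)))
    # the silhouette of cup below its rim lies within/away from the rim disc: match a disc of 33 mm by edge gradient
    e=cv2.morphologyEx(m,cv2.MORPH_GRADIENT,np.ones((3,3)))
    ring=np.zeros((149,149),np.float32);cv2.circle(ring,(74,74),66,1,3)
    s=cv2.filter2D(e.astype(np.float32)/255,-1,ring);_,v,_,l=cv2.minMaxLoc(s)
    p=np.array([x+.08-l[1]*res,y+.08-l[0]*res]);print("cup",color,p.round(4),"score",v,"of",ring.sum())
    if tag:
        cv2.circle(b,l,66,(0,255,0),1);cv2.imwrite(f"pics/{tag}.png",np.hstack([cv2.resize(im,(512,320)),cv2.resize(b,(320,320))[:, :288]])[:,:,::-1])
    return p
E
python3 - <<'E'
from cups import *
p=wcup("blue",.06,(.5385,-.274),"c4");plan(p[0],p[1],.037,90)
E
```

```text
cup blue [ 0.542 -0.275] score 953.0 of 2076.0
offset [-0.003  0.003  0.314] turn 0.0013 psi now 90.2 pos [ 0.5405 -0.2736  0.1939]
```

View pics/c4.png

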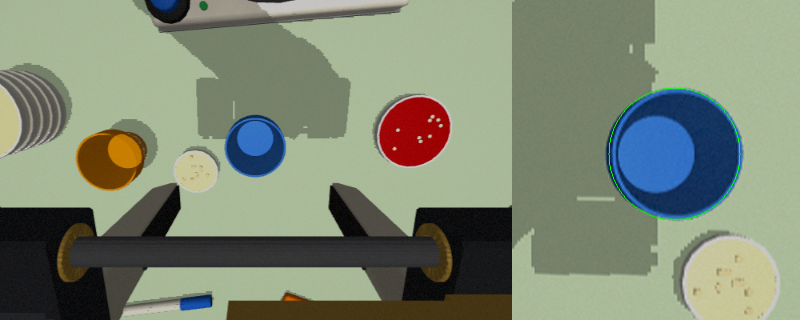

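The wrist view shows the blue cup at (255,146) px in the left panel, and the rim circle fits well in the rectified panel. Grasping it now.

Call:
apply_moves(
  steps=[
    {"offset": [-0.003, 0.003, 0.08], "turn": 0, "grip": 1},
    {"offset": [-0.003, 0.003, 0.16], "turn": 0, "grip": 1},
    {"offset": [-0.003, 0.003, 0.24], "turn": 0, "grip": 1},
    {"offset": [-0.003, 0.003, 0.29], "turn": 0, "grip": 1},
    {"offset": [-0.003, 0.003, 0.314], "turn": 0, "grip": 1},
    {"offset": [-0.003, 0.003, 0.314], "turn": 0, "grip": 1},
    {"offset": [-0.003, 0.003, 0.314], "turn": 0, "grip": 0.6},
    {"offset": [-0.003, 0.003, 0.314], "turn": 0, "grip": 0.6},
    {"offset": [-0.003, 0.003, 0.314], "turn": 0, "grip": 0.6},
    {"offset": [-0.003, 0.003, 0.314], "turn": 0, "grip": 0.6},
    {"offset": [-0.003, 0.003, 0.314], "turn": 0, "grip": 0.6},
    {"offset": [-0.003, 0.003, 0.314], "turn": 0, "grip": 0.6},
  ],
)

```text
clock: 7.52
ee_pos: [0.5427, -0.2754, 0.0385]
orientation: [3.14, 0.001, 1.572]
wrist_force: [-1.1, 0.5, 8.8]
finger_gap: 0.701
gripper_force: 30.0
```

```bash
python3 - <<'E'
from h import *
s=arm.state();print(s["finger_gap"],s["gripper_force"],s["wrist_force"])
plan(.5539,-.0575,.25,90);plan(.5539,-.0575,.0985,90)
E
```

```text
0.7011133661087786 30.004097821656615 [-1.07447691  0.47979333  8.792451  ]
offset [ 0.436  0.024 -0.423] turn 0.0005 psi now 90.1 pos [ 0.5427 -0.2754  0.0385]
offset [ 0.436  0.023 -0.12 ] turn 0.0005 psi now 90.1 pos [ 0.5427 -0.2754  0.0385]
```

Call:
apply_moves(
  steps=[
    {"offset": [0, 0, -0.06], "turn": 0, "grip": 0.6},
    {"offset": [0, 0, -0.14], "turn": 0, "grip": 0.6},
    {"offset": [0.03, 0.003, -0.22], "turn": 0, "grip": 0.6},
    {"offset": [0.1, 0.006, -0.26], "turn": 0, "grip": 0.6},
    {"offset": [0.18, 0.012, -0.26], "turn": 0, "grip": 0.6},
    {"offset": [0.26, 0.018, -0.26], "turn": 0, "grip": 0.6},
    {"offset": [0.34, 0.024, -0.26], "turn": 0, "grip": 0.6},
    {"offset": [0.4, 0.024, -0.26], "turn": 0, "grip": 0.6},
    {"offset": [0.436, 0.024, -0.26], "turn": 0, "grip": 0.6},
    {"offset": [0.436, 0.024, -0.26], "turn": 0, "grip": 0.6},
    {"offset": [0.436, 0.024, -0.2], "turn": 0, "grip": 0.6},
    {"offset": [0.436, 0.024, -0.15], "turn": 0, "grip": 0.6},
    {"offset": [0.436, 0.024, -0.135], "turn": 0, "grip": 0.6},
    {"offset": [0.436, 0.024, -0.128], "turn": 0, "grip": 0.6},
    {"offset": [0.436, 0.024, -0.122], "turn": 0, "grip": 0.6},
    {"offset": [0.436, 0.024, -0.122], "turn": 0, "grip": 0.6},
    {"offset": [0.436, 0.024, -0.122], "turn": 0, "grip": 0.6},
  ],
)

```text
clock: 8.93
ee_pos: [0.5527, -0.0578, 0.1]
orientation: [-3.14, -0.001, 1.571]
wrist_force: [-6.9, 0.8, 12.1]
finger_gap: 0.701
gripper_force: 30.0
```

Call:
apply_moves(
  steps=[
    {"offset": [0, 0, 0], "turn": 0, "grip": 1},
    {"offset": [0, 0, 0], "turn": 0, "grip": 1},
    {"offset": [0, 0, 0], "turn": 0, "grip": 1},
    {"offset": [0, 0, -0.06], "turn": 0, "grip": 1},
    {"offset": [0, 0, -0.14], "turn": 0, "grip": 1},
    {"offset": [0, 0, -0.2], "turn": 0, "grip": 1},
    {"offset": [-0.467, -0.354, -0.2], "turn": 0.5, "grip": 1},
    {"offset": [-0.467, -0.354, -0.2], "turn": 0.5, "grip": 1},
    {"offset": [-0.467, -0.354, -0.2], "turn": 0.5, "grip": 1},
    {"offset": [-0.467, -0.354, -0.2], "turn": 0.5, "grip": 1},
    {"offset": [-0.467, -0.354, -0.2], "turn": 0.5, "grip": 1},
    {"offset": [-0.467, -0.354, -0.2], "turn": 0.5, "grip": 1},
    {"offset": [-0.467, -0.354, -0.2], "turn": 0.5, "grip": 1},
    {"offset": [-0.467, -0.354, -0.2], "turn": 0.5, "grip": 1},
    {"offset": [-0.467, -0.354, -0.2], "turn": 0.5, "grip": 1},
    {"offset": [-0.467, -0.354, -0.2], "turn": 0.5, "grip": 1},
    {"offset": [-0.467, -0.354, -0.2], "turn": 0.5, "grip": 1},
    {"offset": [-0.467, -0.354, -0.2], "turn": 0.5, "grip": 1},
    {"offset": [-0.467, -0.354, -0.2], "turn": 0.5, "grip": 1},
    {"offset": [-0.467, -0.354, -0.2], "turn": 0.5, "grip": 1},
  ],
)

```text
clock: 10.6
ee_pos: [0.3774, -0.2912, 0.1983]
orientation: [3.141, -0.0, -0.002]
wrist_force: [-0.3, 0.0, 0.2]
finger_gap: 1.0
gripper_force: 0.0
```

```bash
python3 - <<'E'
from cups import *
p=wcup("amber",.06,(.377,-.291),"c5");plan(p[0],p[1],.037,0)
E
```

```text
cup amber [ 0.3805 -0.2935] score 982.0 of 2076.0
offset [0.006 0.005 0.323] turn 0.0009 psi now 0.2 pos [ 0.3773 -0.2911  0.1983]
```

View pics/c5.png

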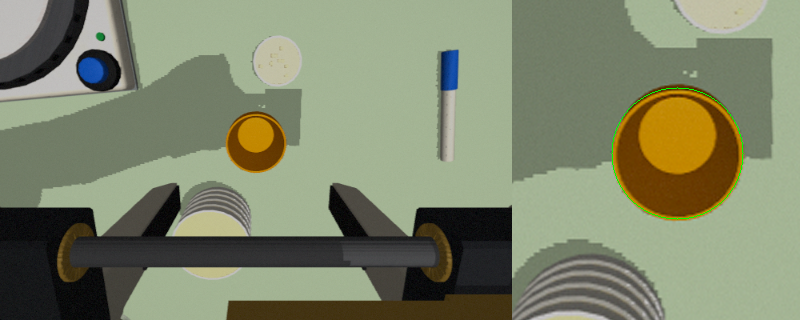

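The amber cup is at (256,143) px in the left panel with a good rim fit, and the plate tower at (213,243) stays clear of the fingers. Grasping it now.

Call:
apply_moves(
  steps=[
    {"offset": [0.006, 0.005, 0.08], "turn": 0, "grip": 1},
    {"offset": [0.006, 0.005, 0.16], "turn": 0, "grip": 1},
    {"offset": [0.006, 0.005, 0.24], "turn": 0, "grip": 1},
    {"offset": [0.006, 0.005, 0.29], "turn": 0, "grip": 1},
    {"offset": [0.006, 0.005, 0.323], "turn": 0, "grip": 1},
    {"offset": [0.006, 0.005, 0.323], "turn": 0, "grip": 1},
    {"offset": [0.006, 0.005, 0.323], "turn": 0, "grip": 0.6},
    {"offset": [0.006, 0.005, 0.323], "turn": 0, "grip": 0.6},
    {"offset": [0.006, 0.005, 0.323], "turn": 0, "grip": 0.6},
    {"offset": [0.006, 0.005, 0.323], "turn": 0, "grip": 0.6},
    {"offset": [0.006, 0.005, 0.323], "turn": 0, "grip": 0.6},
    {"offset": [0.006, 0.005, 0.323], "turn": 0, "grip": 0.6},
  ],
)

```text
clock: 11.65
ee_pos: [0.3808, -0.2935, 0.0376]
orientation: [3.141, -0.002, 0.002]
wrist_force: [0.5, 0.1, 9.3]
finger_gap: 0.701
gripper_force: 30.0
```

```bash
python3 - <<'E'
from cups import *
s=arm.state();print(s["finger_gap"],s["gripper_force"],s["wrist_force"])
plan(.5539,.0325,.1005,90)
o,im=find("top")
for k,v in o.items(): print(k,v)
E
```

```text
0.7008403708798909 30.002035796642303 [0.5291391  0.10498677 9.30896719]
offset [ 0.348 -0.651 -0.126] turn -0.4993 psi now 0.1 pos [ 0.3808 -0.2935  0.0376]
blue [(array([0.4657, 0.3666]), (155, 230), 15.3), (array([ 0.5608, -0.059 ]), (332, 189), 14.1), (array([ 0.7284, -0.7287]), (596, 122), 90.4)]
amber [(array([0.5848, 0.3863]), (149, 181), 15.1), (array([ 0.6356, -0.5189]), (516, 158), 25.8), (array([0.8565, 0.5566]), (86, 76), 26.3)]
```

Call:
apply_moves(
  steps=[
    {"offset": [0, 0, -0.08], "turn": 0, "grip": 0.6},
    {"offset": [0, 0, -0.16], "turn": 0, "grip": 0.6},
    {"offset": [0, 0, -0.24], "turn": 0, "grip": 0.6},
    {"offset": [0.03, -0.05, -0.3], "turn": -0.04, "grip": 0.6},
    {"offset": [0.06, -0.11, -0.36], "turn": -0.08, "grip": 0.6},
    {"offset": [0.09, -0.17, -0.42], "turn": -0.12, "grip": 0.6},
    {"offset": [0.13, -0.24, -0.42], "turn": -0.16, "grip": 0.6},
    {"offset": [0.17, -0.31, -0.42], "turn": -0.2, "grip": 0.6},
    {"offset": [0.21, -0.38, -0.42], "turn": -0.24, "grip": 0.6},
    {"offset": [0.25, -0.45, -0.42], "turn": -0.28, "grip": 0.6},
    {"offset": [0.29, -0.52, -0.42], "turn": -0.32, "grip": 0.6},
    {"offset": [0.32, -0.59, -0.42], "turn": -0.36, "grip": 0.6},
    {"offset": [0.348, -0.651, -0.42], "turn": -0.4, "grip": 0.6},
    {"offset": [0.348, -0.651, -0.42], "turn": -0.44, "grip": 0.6},
    {"offset": [0.348, -0.651, -0.42], "turn": -0.48, "grip": 0.6},
    {"offset": [0.348, -0.651, -0.42], "turn": -0.5, "grip": 0.6},
    {"offset": [0.348, -0.651, -0.42], "turn": -0.5, "grip": 0.6},
  ],
)

```text
clock: 13.12
ee_pos: [0.5534, 0.0325, 0.2469]
orientation: [3.142, -0.0, 1.576]
wrist_force: [-0.0, -0.7, -0.8]
finger_gap: 0.702
gripper_force: 30.0
```

```bash
python3 - <<'E'
from cups import *
plan(.5539,.0325,.1000,90);print(arm.state()["finger_gap"])
E
```

```text
offset [-0.     0.001  0.294] turn 0.0016 psi now 90.3 pos [0.5534 0.0325 0.2469]
0.7017302854385975
```

Call:
apply_moves(
  steps=[
    {"offset": [0, 0.001, 0.08], "turn": 0, "grip": 0.6},
    {"offset": [0, 0.001, 0.16], "turn": 0, "grip": 0.6},
    {"offset": [0, 0.001, 0.23], "turn": 0, "grip": 0.6},
    {"offset": [0, 0.001, 0.27], "turn": 0, "grip": 0.6},
    {"offset": [0, 0.001, 0.285], "turn": 0, "grip": 0.6},
    {"offset": [0, 0.001, 0.292], "turn": 0, "grip": 0.6},
    {"offset": [0, 0.001, 0.297], "turn": 0, "grip": 0.6},
    {"offset": [0, 0.001, 0.297], "turn": 0, "grip": 0.6},
    {"offset": [0, 0.001, 0.297], "turn": 0, "grip": 0.6},
  ],
)

```text
clock: 13.87
ee_pos: [0.5552, 0.0322, 0.0999]
orientation: [3.139, -0.0, 1.571]
wrist_force: [0.1, 0.3, -0.0]
finger_gap: 0.701
gripper_force: 30.0
```

Call:
apply_moves(
  steps=[
    {"offset": [0, 0, 0.003], "turn": 0, "grip": 0.6},
    {"offset": [0, 0, 0.003], "turn": 0, "grip": 0.6},
    {"offset": [0, 0, 0.003], "turn": 0, "grip": 1},
    {"offset": [0, 0, 0.003], "turn": 0, "grip": 1},
    {"offset": [0, 0, 0.003], "turn": 0, "grip": 1},
    {"offset": [0, 0, -0.06], "turn": 0, "grip": 1},
    {"offset": [0, 0, -0.14], "turn": 0, "grip": 1},
    {"offset": [0, 0, -0.2], "turn": 0, "grip": 0.5},
    {"offset": [-0.323, -0.196, -0.2], "turn": 0, "grip": 0},
    {"offset": [-0.323, -0.196, -0.2], "turn": 0, "grip": 0},
    {"offset": [-0.323, -0.196, -0.2], "turn": 0, "grip": 0},
    {"offset": [-0.323, -0.196, -0.2], "turn": 0, "grip": 0},
    {"offset": [-0.323, -0.196, -0.2], "turn": 0, "grip": 0},
    {"offset": [-0.323, -0.196, -0.2], "turn": 0, "grip": 0},
    {"offset": [-0.323, -0.196, -0.2], "turn": 0, "grip": 0},
    {"offset": [-0.323, -0.196, -0.2], "turn": 0, "grip": 0},
  ],
)

```text
clock: 15.2
ee_pos: [0.4571, -0.1288, 0.1983]
orientation: [3.141, -0.0, 1.572]
wrist_force: [0.0, 0.5, 0.5]
finger_gap: 0.406
gripper_force: 0.0
```

```bash
python3 - <<'E'
from cups import *
K,E=pose("wrist");im=vision.camera("wrist")
m=cv2.inRange(cv2.cvtColor(im,cv2.COLOR_RGB2HSV),(100,130,40),(125,255,255))
c,_=cv2.findContours(m,cv2.RETR_EXTERNAL,cv2.CHAIN_APPROX_NONE)
for k in c:
    if cv2.contourArea(k)>100:
        q,r=cv2.minEnclosingCircle(k);print("wrist",np.round(q),round(r),world(q,.066,K,E).round(4))
plan(.456,-.129,.1,90)
K,E=pose("top");t=vision.camera("top")
cv2.imwrite("pics/s6.png",np.hstack([cv2.resize(im,(448,280)),cv2.resize(t[130:270,240:400],(320,280),interpolation=cv2.INTER_CUBIC)])[:,:,::-1])
E
```

```text
wrist [317. 184.] 16 [ 0.4568 -0.1301  0.066 ]
wrist [460.  95.] 56 [ 0.5716 -0.057   0.066 ]
offset [-0.001 -0.003  0.196] turn 0.0008 psi now 90.2 pos [ 0.4573 -0.1284  0.1982]
```

View pics/s6.png

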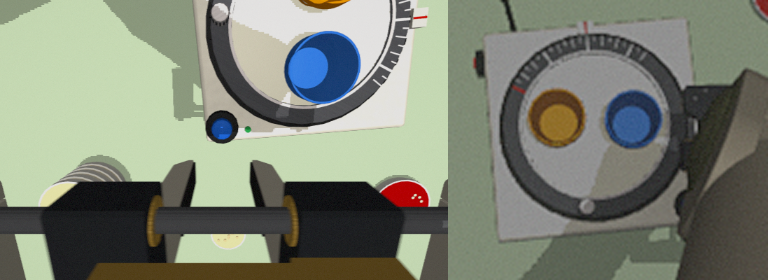

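Both cups stand upright on the window, at (557,118) and (633,120) px in the right panel. The wrist view puts the button at (222,127), which gives (0.457, -0.130). Pressing it.

Call:
apply_moves(
  steps=[
    {"offset": [-0.003, 0, 0.08], "turn": 0, "grip": 0},
    {"offset": [-0.003, 0, 0.15], "turn": 0, "grip": 0},
    {"offset": [-0.003, 0, 0.2], "turn": 0, "grip": 0},
    {"offset": [-0.003, 0, 0.23], "turn": 0, "grip": 0},
    {"offset": [-0.003, 0, 0.25], "turn": 0, "grip": 0},
    {"offset": [-0.003, 0, 0.258], "turn": 0, "grip": 0},
    {"offset": [-0.003, 0, 0.265], "turn": 0, "grip": 0},
    {"offset": [-0.003, 0, 0.27], "turn": 0, "grip": 0},
    {"offset": [-0.003, 0, 0.274], "turn": 0, "grip": 0},
    {"offset": [-0.003, 0, 0.277], "turn": 0, "grip": 0},
    {"offset": [-0.003, 0, 0.277], "turn": 0, "grip": 0},
    {"offset": [-0.003, 0, 0.277], "turn": 0, "grip": 0},
    {"offset": [-0.003, 0, 0.277], "turn": 0, "grip": 0},
  ],
)

```text
clock: 16.38
ee_pos: [0.4566, -0.1297, 0.0632]
orientation: [3.139, -0.002, 1.573]
wrist_force: [-9.2, 6.1, 58.5]
finger_gap: 0.004
gripper_force: 29.3
```

Call:
apply_moves(
  steps=[
    {"offset": [0, 0, -0.004], "turn": 0, "grip": 0},
    {"offset": [0, 0, -0.004], "turn": 0, "grip": 0},
  ],
)

```text
clock: 16.55
ee_pos: [0.4566, -0.1298, 0.0638]
orientation: [3.14, -0.001, 1.573]
wrist_force: [-5.4, 4.2, 29.0]
finger_gap: 0.006
gripper_force: 14.3
```

Call:
apply_moves(
  steps=[
    {"offset": [0, 0, -0.004], "turn": 0, "grip": 0},
    {"offset": [0, 0, -0.004], "turn": 0, "grip": 0},
  ],
)

```text
clock: 16.72
ee_pos: [0.4568, -0.13, 0.0649]
orientation: [3.14, -0.001, 1.573]
wrist_force: [-1.8, 2.4, 3.8]
finger_gap: 0.005
gripper_force: 1.8
```

Call:
apply_moves(
  steps=[
    {"offset": [0, 0, -0.004], "turn": 0, "grip": 0},
    {"offset": [0, 0, -0.004], "turn": 0, "grip": 0},
  ],
)

```text
clock: 16.88
ee_pos: [0.4569, -0.1304, 0.0663]
orientation: [3.14, -0.0, 1.573]
wrist_force: [-0.2, 1.7, 3.1]
finger_gap: 0.008
gripper_force: 1.4
```

```bash
python3 - <<'E'
from cups import *
s=arm.state();print(s["ee_pos"],s["wrist_force"])
im=vision.camera("side");w=vision.camera("wrist")
K,E=pose("side");u,v=map(int,pix((.457,-.13,.066),K,E));print(u,v)
cv2.imwrite("pics/p7.png",np.hstack([cv2.resize(im[v-40:v+40,u-40:u+40],(400,400),interpolation=cv2.INTER_CUBIC),cv2.resize(w[110:240,240:370],(400,400))])[:,:,::-1])
E
```

```text
[ 0.4569322  -0.13037402  0.06633247] [-0.19792007  1.68918205  3.06628639]
303 244
```

View pics/p7.png

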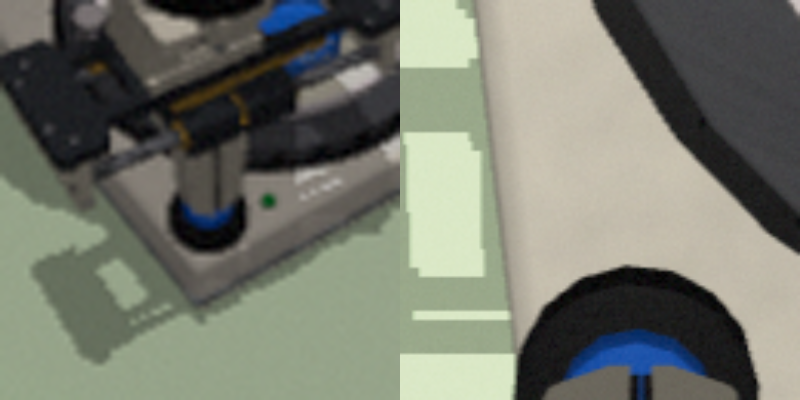

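The force slope is about 0.6 N/mm before the hard stop, and about 4 N at bottom. That matches the button's own spring, so the button went fully down (closed fingertips evidently reach a little past the nominal TCP). Next I survey the stacks.

Call:
apply_moves(
  steps=[
    {"offset": [0, 0, -0.08], "turn": 0, "grip": 0},
    {"offset": [0, 0, -0.16], "turn": 0, "grip": 0.2},
    {"offset": [0.02, 0.01, -0.24], "turn": 0, "grip": 0.5},
    {"offset": [0.08, 0.03, -0.32], "turn": 0, "grip": 1},
    {"offset": [0.98, 0.136, -0.43], "turn": 0, "grip": 1},
    {"offset": [0.98, 0.136, -0.43], "turn": 0, "grip": 1},
    {"offset": [0.98, 0.136, -0.43], "turn": 0, "grip": 1},
    {"offset": [0.98, 0.136, -0.43], "turn": 0, "grip": 1},
    {"offset": [0.98, 0.136, -0.43], "turn": 0, "grip": 1},
    {"offset": [0.98, 0.136, -0.43], "turn": 0, "grip": 1},
    {"offset": [0.98, 0.136, -0.43], "turn": 0, "grip": 1},
    {"offset": [0.98, 0.136, -0.43], "turn": 0, "grip": 1},
    {"offset": [0.98, 0.136, -0.43], "turn": 0, "grip": 1},
    {"offset": [0.98, 0.136, -0.43], "turn": 0, "grip": 1},
    {"offset": [0.98, 0.136, -0.43], "turn": 0, "grip": 1},
    {"offset": [0.98, 0.136, -0.43], "turn": 0, "grip": 1},
    {"offset": [0.98, 0.136, -0.43], "turn": 0, "grip": 1},
    {"offset": [0.98, 0.136, -0.43], "turn": 0, "grip": 1},
    {"offset": [0.98, 0.136, -0.43], "turn": 0, "grip": 1},
    {"offset": [0.98, 0.136, -0.43], "turn": 0, "grip": 1},
  ],
)

```text
clock: 18.65
ee_pos: [0.5242, 0.3572, 0.2807]
orientation: [3.142, 0.001, 1.569]
wrist_force: [1.2, -0.5, -0.6]
finger_gap: 1.0
gripper_force: 0.0
```

```bash
python3 - <<'E'
from cups import *
K,E=pose("top")
for q in((154.4,230.2),(147.8,180.8)):print(world(q,.065,K,E).round(4))
wcup("blue",.065,(.465,.368),"b8");wcup("amber",.065,(.583,.388),"a8")
b=cv2.imread("pics/b8.png");a=cv2.imread("pics/a8.png");cv2.imwrite("pics/ab8.png",np.hstack([b[:,:512],b[:,512:]])) 
cv2.imwrite("pics/ab8.png",np.hstack([a[:,:200],b[:,512:],a[:,512:]]))
plan(.5535,-.0578,.2,90)
E
```

```text
[0.4649 0.3657 0.065 ]
[0.5844 0.3873 0.065 ]
cup blue [0.468  0.3675] score 961.0 of 2076.0
cup amber [0.5865 0.3885] score 1034.0 of 2076.0
offset [-0.831  0.059  0.162] turn -0.0003 psi now 90.0 pos [0.5242 0.3578 0.2809]
```

View pics/ab8.png

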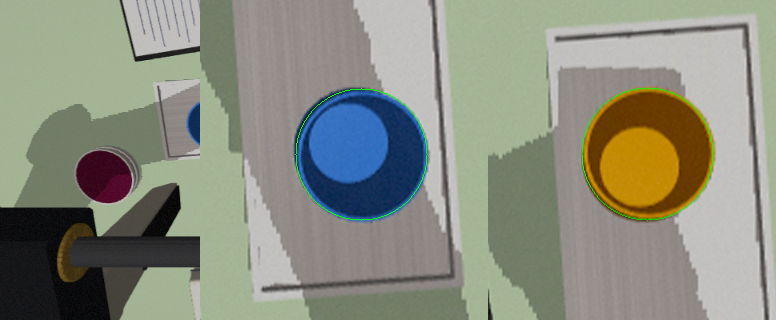

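Both stack rims fit well, giving blue at (0.468, 0.3675) and amber at (0.5865, 0.3885). Returning for the blue cup.

Call:
apply_moves(
  steps=[
    {"offset": [-0.831, 0.059, 0.16], "turn": 0, "grip": 1},
    {"offset": [-0.831, 0.059, 0.16], "turn": 0, "grip": 1},
    {"offset": [-0.831, 0.059, 0.16], "turn": 0, "grip": 1},
    {"offset": [-0.831, 0.059, 0.16], "turn": 0, "grip": 1},
    {"offset": [-0.831, 0.059, 0.16], "turn": 0, "grip": 1},
    {"offset": [-0.831, 0.059, 0.16], "turn": 0, "grip": 1},
    {"offset": [-0.831, 0.059, 0.16], "turn": 0, "grip": 1},
    {"offset": [-0.831, 0.059, 0.16], "turn": 0, "grip": 1},
    {"offset": [-0.831, 0.059, 0.16], "turn": 0, "grip": 1},
    {"offset": [-0.831, 0.059, 0.16], "turn": 0, "grip": 1},
    {"offset": [-0.831, 0.059, 0.16], "turn": 0, "grip": 1},
    {"offset": [-0.831, 0.059, 0.16], "turn": 0, "grip": 1},
    {"offset": [-0.831, 0.059, 0.16], "turn": 0, "grip": 1},
    {"offset": [-0.831, 0.059, 0.16], "turn": 0, "grip": 1},
  ],
)

```text
clock: 19.92
ee_pos: [0.5539, -0.0548, 0.2008]
orientation: [3.141, -0.001, 1.573]
wrist_force: [-0.0, 0.5, -1.0]
finger_gap: 1.004
gripper_force: 0.0
```

```bash
python3 - <<'E'
from cups import *
p=wcup("blue",.122,(.5535,-.0578));plan(p[0],p[1],.102,90)
wcup("amber",.122,(.555,.032))
E
```

```text
cup blue [ 0.5535 -0.0578] score 864.0 of 2076.0
offset [-0.007 -0.001  0.198] turn 0.0011 psi now 90.2 pos [ 0.554  -0.0543  0.2008]
cup amber [0.556 0.029] score 1041.0 of 2076.0
```

Call:
apply_moves(
  steps=[
    {"offset": [-0.006, -0.001, 0.08], "turn": 0, "grip": 1},
    {"offset": [-0.006, -0.001, 0.15], "turn": 0, "grip": 1},
    {"offset": [-0.006, -0.001, 0.185], "turn": 0, "grip": 1},
    {"offset": [-0.006, -0.001, 0.198], "turn": 0, "grip": 1},
    {"offset": [-0.006, -0.001, 0.198], "turn": 0, "grip": 1},
    {"offset": [-0.006, -0.001, 0.198], "turn": 0, "grip": 0.6},
    {"offset": [-0.006, -0.001, 0.198], "turn": 0, "grip": 0.6},
    {"offset": [-0.006, -0.001, 0.198], "turn": 0, "grip": 0.6},
    {"offset": [-0.006, -0.001, 0.198], "turn": 0, "grip": 0.6},
    {"offset": [-0.006, -0.001, 0.198], "turn": 0, "grip": 0.6},
    {"offset": [-0.006, -0.001, 0.198], "turn": 0, "grip": 0.6},
  ],
)

```text
clock: 20.93
ee_pos: [0.5537, -0.0591, 0.1025]
orientation: [3.14, -0.0, 1.572]
wrist_force: [-1.5, 0.5, 7.2]
finger_gap: 0.696
gripper_force: 30.0
```

```bash
python3 - <<'E'
from cups import *
plan(.468,.3675,.2,90)
E
```

```text
offset [ 0.854 -0.17  -0.195] turn 0.0004 psi now 90.1 pos [ 0.5537 -0.0591  0.1025]
```

Call:
apply_moves(
  steps=[
    {"offset": [0, 0, -0.08], "turn": 0, "grip": 0.6},
    {"offset": [0, 0, -0.16], "turn": 0, "grip": 0.6},
    {"offset": [0, 0, -0.24], "turn": 0, "grip": 0.6},
    {"offset": [0.06, -0.01, -0.26], "turn": 0, "grip": 0.6},
    {"offset": [0.13, -0.025, -0.26], "turn": 0, "grip": 0.6},
    {"offset": [0.2, -0.04, -0.26], "turn": 0, "grip": 0.6},
    {"offset": [0.27, -0.055, -0.26], "turn": 0, "grip": 0.6},
    {"offset": [0.34, -0.07, -0.26], "turn": 0, "grip": 0.6},
    {"offset": [0.41, -0.085, -0.26], "turn": 0, "grip": 0.6},
    {"offset": [0.48, -0.1, -0.26], "turn": 0, "grip": 0.6},
    {"offset": [0.55, -0.115, -0.26], "turn": 0, "grip": 0.6},
    {"offset": [0.62, -0.13, -0.26], "turn": 0, "grip": 0.6},
    {"offset": [0.69, -0.14, -0.26], "turn": 0, "grip": 0.6},
    {"offset": [0.76, -0.155, -0.24], "turn": 0, "grip": 0.6},
    {"offset": [0.82, -0.165, -0.21], "turn": 0, "grip": 0.6},
    {"offset": [0.852, -0.171, -0.16], "turn": 0, "grip": 0.6},
    {"offset": [0.852, -0.171, -0.12], "turn": 0, "grip": 0.6},
    {"offset": [0.852, -0.171, -0.1], "turn": 0, "grip": 0.6},
    {"offset": [0.852, -0.171, -0.1], "turn": 0, "grip": 0.6},
    {"offset": [0.852, -0.171, -0.1], "turn": 0, "grip": 0.6},
  ],
)

```text
clock: 22.6
ee_pos: [0.4678, 0.3656, 0.1519]
orientation: [-3.141, 0.001, 1.57]
wrist_force: [0.2, 0.2, -0.7]
finger_gap: 0.698
gripper_force: 30.0
```

```bash
python3 - <<'E'
from cups import *
plan(.468,.3665,.0695,90)
E
```

```text
offset [0.002 0.    0.165] turn -0.0001 psi now 90.0 pos [0.4678 0.3656 0.1519]
```

Call:
apply_moves(
  steps=[
    {"offset": [0.002, 0, 0.04], "turn": 0, "grip": 0.6},
    {"offset": [0.002, 0, 0.08], "turn": 0, "grip": 0.6},
    {"offset": [0.002, 0, 0.11], "turn": 0, "grip": 0.6},
    {"offset": [0.002, 0, 0.135], "turn": 0, "grip": 0.6},
    {"offset": [0.002, 0, 0.15], "turn": 0, "grip": 0.6},
    {"offset": [0.002, 0, 0.16], "turn": 0, "grip": 0.6},
    {"offset": [0.002, 0, 0.165], "turn": 0, "grip": 0.6},
    {"offset": [0.002, 0, 0.165], "turn": 0, "grip": 0.6},
  ],
)

```text
clock: 23.27
ee_pos: [0.468, 0.3677, 0.0698]
orientation: [3.141, -0.001, 1.571]
wrist_force: [-0.3, 0.4, -0.9]
finger_gap: 0.7
gripper_force: 30.0
```

Call:
apply_moves(
  steps=[
    {"offset": [0, 0, 0.003], "turn": 0, "grip": 0.6},
    {"offset": [0, 0, 0.003], "turn": 0, "grip": 0.8},
    {"offset": [0, 0, 0.003], "turn": 0, "grip": 1},
    {"offset": [0, 0, 0.003], "turn": 0, "grip": 1},
    {"offset": [0, 0, 0.003], "turn": 0, "grip": 1},
    {"offset": [0, 0, -0.05], "turn": 0, "grip": 1},
    {"offset": [0, 0, -0.13], "turn": 0, "grip": 1},
    {"offset": [0, 0, -0.21], "turn": 0, "grip": 1},
    {"offset": [-0.673, 0.175, -0.27], "turn": 0, "grip": 1},
    {"offset": [-0.673, 0.175, -0.27], "turn": 0, "grip": 1},
    {"offset": [-0.673, 0.175, -0.27], "turn": 0, "grip": 1},
    {"offset": [-0.673, 0.175, -0.27], "turn": 0, "grip": 1},
    {"offset": [-0.673, 0.175, -0.27], "turn": 0, "grip": 1},
    {"offset": [-0.673, 0.175, -0.27], "turn": 0, "grip": 1},
    {"offset": [-0.673, 0.175, -0.27], "turn": 0, "grip": 1},
    {"offset": [-0.673, 0.175, -0.27], "turn": 0, "grip": 1},
    {"offset": [-0.673, 0.175, -0.27], "turn": 0, "grip": 1},
    {"offset": [-0.673, 0.175, -0.27], "turn": 0, "grip": 1},
    {"offset": [-0.673, 0.175, -0.27], "turn": 0, "grip": 1},
    {"offset": [-0.673, 0.175, -0.27], "turn": 0, "grip": 1},
  ],
)

```text
clock: 24.93
ee_pos: [0.5549, 0.0324, 0.2039]
orientation: [-3.141, -0.001, 1.573]
wrist_force: [0.2, 0.5, 0.7]
finger_gap: 1.0
gripper_force: 0.0
```

```bash
python3 - <<'E'
from cups import *
p=wcup("amber",.122,(.556,.03));plan(p[0],p[1],.102,90)
o,im=find("top");print(o)
E
```

```text
cup amber [0.556 0.031] score 881.0 of 2076.0
offset [-0.004  0.002  0.204] turn 0.001 psi now 90.2 pos [0.5549 0.0329 0.2039]
{'blue': [(array([0.4669, 0.3717]), (153, 230), 17.3), (array([ 0.7284, -0.7287]), (596, 122), 90.4)], 'amber': [(array([0.5837, 0.3862]), (149, 181), 15.2), (array([ 0.6358, -0.5169]), (516, 158), 26.0), (array([0.8565, 0.5566]), (86, 76), 26.3)]}
```

Call:
apply_moves(
  steps=[
    {"offset": [-0.002, 0.002, 0.08], "turn": 0, "grip": 1},
    {"offset": [-0.002, 0.002, 0.15], "turn": 0, "grip": 1},
    {"offset": [-0.002, 0.002, 0.19], "turn": 0, "grip": 1},
    {"offset": [-0.002, 0.002, 0.204], "turn": 0, "grip": 1},
    {"offset": [-0.002, 0.002, 0.204], "turn": 0, "grip": 1},
    {"offset": [-0.002, 0.002, 0.204], "turn": 0, "grip": 0.6},
    {"offset": [-0.002, 0.002, 0.204], "turn": 0, "grip": 0.6},
    {"offset": [-0.002, 0.002, 0.204], "turn": 0, "grip": 0.6},
    {"offset": [-0.002, 0.002, 0.204], "turn": 0, "grip": 0.6},
    {"offset": [-0.002, 0.002, 0.204], "turn": 0, "grip": 0.6},
    {"offset": [-0.002, 0.002, 0.204], "turn": 0, "grip": 0.6},
  ],
)

```text
clock: 25.95
ee_pos: [0.5566, 0.0305, 0.103]
orientation: [3.14, -0.001, 1.572]
wrist_force: [-0.9, 1.3, 7.5]
finger_gap: 0.698
gripper_force: 30.0
```

```bash
python3 - <<'E'
from cups import *
plan(.5865,.3885,.15,90)
E
```

```text
offset [ 0.716  0.061 -0.093] turn 0.0004 psi now 90.1 pos [0.5566 0.0305 0.103 ]
```

Call:
apply_moves(
  steps=[
    {"offset": [0, 0, -0.08], "turn": 0, "grip": 0.6},
    {"offset": [0, 0, -0.16], "turn": 0, "grip": 0.6},
    {"offset": [0.04, 0, -0.2], "turn": 0, "grip": 0.6},
    {"offset": [0.11, 0.01, -0.22], "turn": 0, "grip": 0.6},
    {"offset": [0.18, 0.02, -0.22], "turn": 0, "grip": 0.6},
    {"offset": [0.25, 0.03, -0.22], "turn": 0, "grip": 0.6},
    {"offset": [0.32, 0.03, -0.22], "turn": 0, "grip": 0.6},
    {"offset": [0.39, 0.04, -0.22], "turn": 0, "grip": 0.6},
    {"offset": [0.46, 0.04, -0.22], "turn": 0, "grip": 0.6},
    {"offset": [0.53, 0.05, -0.22], "turn": 0, "grip": 0.6},
    {"offset": [0.6, 0.05, -0.22], "turn": 0, "grip": 0.6},
    {"offset": [0.66, 0.06, -0.2], "turn": 0, "grip": 0.6},
    {"offset": [0.7, 0.061, -0.16], "turn": 0, "grip": 0.6},
    {"offset": [0.716, 0.061, -0.12], "turn": 0, "grip": 0.6},
    {"offset": [0.716, 0.061, -0.1], "turn": 0, "grip": 0.6},
    {"offset": [0.716, 0.061, -0.1], "turn": 0, "grip": 0.6},
    {"offset": [0.716, 0.061, -0.1], "turn": 0, "grip": 0.6},
  ],
)

```text
clock: 27.37
ee_pos: [0.5866, 0.3867, 0.1522]
orientation: [-3.141, 0.001, 1.571]
wrist_force: [-0.3, 0.3, -0.1]
finger_gap: 0.7
gripper_force: 30.0
```

```bash
python3 - <<'E'
from cups import *
plan(.5865,.3885,.070,90)
E
```

```text
offset [ 0.004 -0.     0.164] turn -0.0001 psi now 90.0 pos [0.5866 0.3867 0.1522]
```

Call:
apply_moves(
  steps=[
    {"offset": [0.003, 0, 0.04], "turn": 0, "grip": 0.6},
    {"offset": [0.003, 0, 0.08], "turn": 0, "grip": 0.6},
    {"offset": [0.003, 0, 0.11], "turn": 0, "grip": 0.6},
    {"offset": [0.003, 0, 0.135], "turn": 0, "grip": 0.6},
    {"offset": [0.003, 0, 0.15], "turn": 0, "grip": 0.6},
    {"offset": [0.003, 0, 0.16], "turn": 0, "grip": 0.6},
    {"offset": [0.003, 0, 0.166], "turn": 0, "grip": 0.6},
    {"offset": [0.003, 0, 0.166], "turn": 0, "grip": 0.6},
    {"offset": [0.003, 0, 0.166], "turn": 0, "grip": 0.6},
  ],
)

```text
clock: 28.12
ee_pos: [0.587, 0.3899, 0.0702]
orientation: [3.14, -0.001, 1.572]
wrist_force: [0.1, -0.3, 1.1]
finger_gap: 0.696
gripper_force: 30.0
```

Call:
apply_moves(
  steps=[
    {"offset": [0, 0, 0.002], "turn": 0, "grip": 0.8},
    {"offset": [0, 0, 0.002], "turn": 0, "grip": 1},
    {"offset": [0, 0, 0.002], "turn": 0, "grip": 1},
    {"offset": [0, 0, 0.002], "turn": 0, "grip": 1},
    {"offset": [0, 0, -0.05], "turn": 0, "grip": 1},
    {"offset": [0, 0, -0.13], "turn": 0, "grip": 1},
    {"offset": [0, 0, -0.21], "turn": 0, "grip": 1},
    {"offset": [-0.02, -0.06, -0.29], "turn": 0, "grip": 1},
    {"offset": [-0.04, -0.12, -0.36], "turn": 0, "grip": 1},
    {"offset": [-0.04, -0.12, -0.4], "turn": 0, "grip": 1},
    {"offset": [-0.04, -0.12, -0.4], "turn": 0, "grip": 1},
    {"offset": [-0.04, -0.12, -0.4], "turn": 0, "grip": 1},
  ],
)

```text
clock: 29.12
ee_pos: [0.5266, 0.3703, 0.2714]
orientation: [3.139, -0.003, 1.573]
wrist_force: [0.0, 0.3, -0.4]
finger_gap: 1.002
gripper_force: 0.0
```

```bash
python3 - <<'E'
from cups import *
wcup("blue",.089,(.468,.3675),"b9");wcup("amber",.089,(.5865,.3885),"a9")
K,E=pose("side");im=vision.camera("side");u,v=map(int,pix((.525,.375,.05),K,E));print(u,v)
a=cv2.imread("pics/a9.png");b=cv2.imread("pics/b9.png")
sc=cv2.resize(im[max(v-35,0):v+35,u-60:u+60],(480,280),interpolation=cv2.INTER_CUBIC)[:,:,::-1]
cv2.imwrite("pics/n9.png",np.vstack([np.hstack([b[:,512:],a[:,512:]]),np.hstack([sc,np.zeros((280,96,3),np.uint8)])]))
plan(.4526,-.0025,.2,174.3)
E
```

```text
cup blue [0.469  0.3685] score 796.0 of 2076.0
cup amber [0.587 0.389] score 805.0 of 2076.0
248 135
offset [-0.744 -0.148  0.137] turn -0.4679 psi now 90.1 pos [0.5261 0.3697 0.2679]
```

View pics/n9.png

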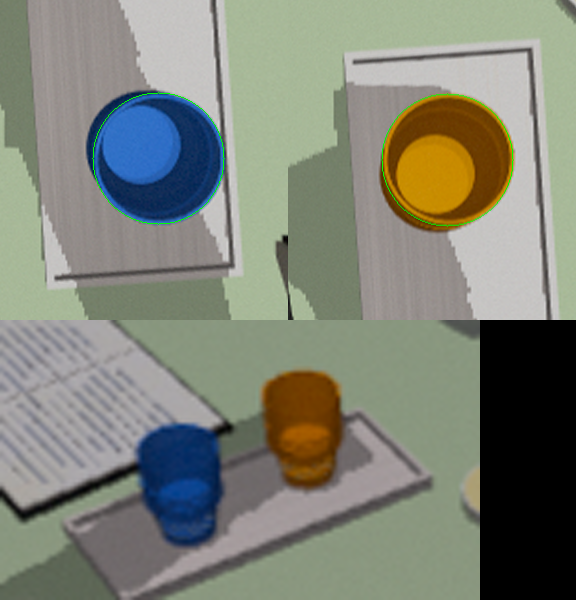

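Both cups are nested upright: at the expected nested height the rim circles fit at (159,158) and (449,161) px. Now back to the ring.

Call:
apply_moves(
  steps=[
    {"offset": [-0.744, -0.148, 0.137], "turn": -0.468, "grip": 0.5},
    {"offset": [-0.744, -0.148, 0.137], "turn": -0.468, "grip": 0.5},
    {"offset": [-0.744, -0.148, 0.137], "turn": -0.468, "grip": 0.5},
    {"offset": [-0.744, -0.148, 0.137], "turn": -0.468, "grip": 0.5},
    {"offset": [-0.744, -0.148, 0.137], "turn": -0.468, "grip": 0.5},
    {"offset": [-0.744, -0.148, 0.137], "turn": -0.468, "grip": 0.5},
    {"offset": [-0.744, -0.148, 0.137], "turn": -0.468, "grip": 0.5},
    {"offset": [-0.744, -0.148, 0.137], "turn": -0.468, "grip": 0.5},
    {"offset": [-0.744, -0.148, 0.137], "turn": -0.468, "grip": 0.5},
    {"offset": [-0.744, -0.148, 0.137], "turn": -0.468, "grip": 0.5},
    {"offset": [-0.744, -0.148, 0.137], "turn": -0.468, "grip": 0.5},
    {"offset": [-0.744, -0.148, 0.137], "turn": -0.468, "grip": 0.5},
    {"offset": [-0.744, -0.148, 0.137], "turn": -0.468, "grip": 0.5},
    {"offset": [-0.744, -0.148, 0.137], "turn": -0.468, "grip": 0.5},
    {"offset": [-0.744, -0.148, 0.137], "turn": -0.468, "grip": 0.5},
    {"offset": [-0.744, -0.148, 0.137], "turn": -0.468, "grip": 0.5},
    {"offset": [-0.744, -0.148, 0.137], "turn": -0.468, "grip": 0.5},
  ],
)

```text
clock: 30.68
ee_pos: [0.4528, -0.002, 0.2004]
orientation: [-3.141, -0.0, 3.041]
wrist_force: [-0.4, 0.6, -0.8]
finger_gap: 0.501
gripper_force: 0.0
```

```bash
python3 - <<'E'
from h import *
print(arm.state()["ee_pos"],arm.state()["joints"].round(2));plan(.4523,-.0033,.073,174.3)
E
```

```text
[ 0.45280255 -0.00201155  0.20043426] [-0.18  0.3   0.08  2.23 -0.04  0.61  1.4 ]
offset [ 0.001 -0.003  0.255] turn -0.0002 psi now 174.3 pos [ 0.4528 -0.002   0.2004]
```

Call:
apply_moves(
  steps=[
    {"offset": [0.001, -0.003, 0.08], "turn": 0, "grip": 0.5},
    {"offset": [0.001, -0.003, 0.16], "turn": 0, "grip": 0.5},
    {"offset": [0.001, -0.003, 0.22], "turn": 0, "grip": 0.5},
    {"offset": [0.001, -0.003, 0.247], "turn": 0, "grip": 0.5},
    {"offset": [0.001, -0.003, 0.247], "turn": 0, "grip": 0.5},
    {"offset": [0.001, -0.003, 0.247], "turn": 0, "grip": 0.1},
    {"offset": [0.001, -0.003, 0.247], "turn": 0, "grip": 0.1},
    {"offset": [0.001, -0.003, 0.247], "turn": 0, "grip": 0.1},
    {"offset": [0.001, -0.003, 0.247], "turn": 0, "grip": 0.1},
    {"offset": [0.001, -0.003, 0.247], "turn": 0, "grip": 0.1},
    {"offset": [0.001, -0.003, 0.247], "turn": 0, "grip": 0.1},
  ],
)

```text
clock: 31.6
ee_pos: [0.4527, -0.0037, 0.078]
orientation: [3.141, 0.002, 3.042]
wrist_force: [-0.1, -0.3, 9.4]
finger_gap: 0.185
gripper_force: 30.0
```

```bash
python3 - <<'E'
from h import *
s=arm.state();p=s["ee_pos"];print(s["finger_gap"],s["wrist_force"])
C=np.array([.5535,-.0123])
d=p[:2]-C;a=np.degrees(np.arctan2(d[1],d[0]));print(a,np.hypot(*d))
for t in np.linspace(a,114.6,10)[1:]: plan(C[0]+.101*np.cos(np.radians(t)),C[1]+.101*np.sin(np.radians(t)),p[2],t)
E
```

```text
0.18534039100595653 [-0.10673169 -0.26319727  9.44785857]
175.10623759989275 0.10116899265286425
offset [-0.001  0.024  0.   ] turn 0.0329 psi now 174.3 pos [ 0.4527 -0.0037  0.078 ]
offset [-0.005  0.047  0.   ] turn 0.0703 psi now 174.3 pos [ 0.4527 -0.0037  0.078 ]
offset [-0.012  0.07   0.   ] turn 0.1076 psi now 174.3 pos [ 0.4527 -0.0037  0.078 ]
offset [-0.021  0.092  0.   ] turn 0.145 psi now 174.3 pos [ 0.4527 -0.0037  0.078 ]
offset [-0.033  0.112  0.   ] turn 0.1823 psi now 174.3 pos [ 0.4527 -0.0037  0.078 ]
offset [-0.047  0.131  0.   ] turn 0.2197 psi now 174.3 pos [ 0.4527 -0.0037  0.078 ]
offset [-0.063  0.149  0.   ] turn 0.257 psi now 174.3 pos [ 0.4527 -0.0037  0.078 ]
offset [-0.081  0.164  0.   ] turn 0.2944 psi now 174.3 pos [ 0.4527 -0.0037  0.078 ]
offset [-0.1    0.177  0.   ] turn 0.3317 psi now 174.3 pos [ 0.4527 -0.0037  0.078 ]
```

Call:
apply_moves(
  steps=[
    {"offset": [0, 0.012, 0], "turn": 0.016, "grip": 0.1},
    {"offset": [-0.001, 0.024, 0], "turn": 0.033, "grip": 0.1},
    {"offset": [-0.003, 0.036, 0], "turn": 0.051, "grip": 0.1},
    {"offset": [-0.005, 0.047, 0], "turn": 0.07, "grip": 0.1},
    {"offset": [-0.008, 0.059, 0], "turn": 0.089, "grip": 0.1},
    {"offset": [-0.012, 0.07, 0], "turn": 0.108, "grip": 0.1},
    {"offset": [-0.016, 0.081, 0], "turn": 0.126, "grip": 0.1},
    {"offset": [-0.021, 0.092, 0], "turn": 0.145, "grip": 0.1},
    {"offset": [-0.027, 0.102, 0], "turn": 0.164, "grip": 0.1},
    {"offset": [-0.033, 0.112, 0], "turn": 0.182, "grip": 0.1},
    {"offset": [-0.04, 0.122, 0], "turn": 0.201, "grip": 0.1},
    {"offset": [-0.047, 0.131, 0], "turn": 0.22, "grip": 0.1},
    {"offset": [-0.055, 0.14, 0], "turn": 0.238, "grip": 0.1},
    {"offset": [-0.063, 0.149, 0], "turn": 0.257, "grip": 0.1},
    {"offset": [-0.072, 0.157, 0], "turn": 0.276, "grip": 0.1},
    {"offset": [-0.081, 0.164, 0], "turn": 0.294, "grip": 0.1},
    {"offset": [-0.09, 0.171, 0], "turn": 0.313, "grip": 0.1},
    {"offset": [-0.1, 0.177, 0], "turn": 0.332, "grip": 0.1},
    {"offset": [-0.1, 0.177, 0], "turn": 0.332, "grip": 0.1},
    {"offset": [-0.1, 0.177, 0], "turn": 0.332, "grip": 0.1},
  ],
)

```text
clock: 33.27
ee_pos: [0.5118, 0.0796, 0.0781]
orientation: [3.139, 0.0, 1.999]
wrist_force: [0.6, -0.1, 6.9]
finger_gap: 0.184
gripper_force: 30.0
```

Call:
apply_moves(
  steps=[
    {"offset": [0, 0, 0], "turn": 0, "grip": 0.1},
    {"offset": [0, 0, 0], "turn": 0, "grip": 0.1},
  ],
)

```text
clock: 33.43
ee_pos: [0.5118, 0.0796, 0.0781]
orientation: [3.139, 0.0, 1.999]
wrist_force: [0.9, 0.6, 6.5]
finger_gap: 0.182
gripper_force: 30.0
```

```bash
cat > dial.py <<'E'
from h import *
C=np.array([.5539,-.0125]);K,E=pose("top");im=vision.camera("top")
b=rectify(im,.06,C[0],C[0]+.14,C[1]-.14,C[1]+.14,.0004,K,E)
hs=cv2.cvtColor(b,cv2.COLOR_RGB2HSV);m=(((hs[:,:,0]<8)|(hs[:,:,0]>172))&(hs[:,:,1]>90)).astype(np.uint8)
n,_,st,ce=cv2.connectedComponentsWithStats(m)
for i in range(1,n):
    if st[i,4]>40: x=.14-ce[i][1]*.0004;y=.14-ce[i][0]*.0004;print(st[i,4],np.degrees(np.arctan2(y,x)).round(2),np.hypot(x,y).round(4))
s=arm.state();d=s["ee_pos"][:2]-C;print(np.degrees(np.arctan2(d[1],d[0])),np.hypot(*d),s["wrist_force"])
cv2.imwrite("pics/dial10.png",b[:,:,::-1])
E
python3 dial.py
```

```text
84 4.92 0.1273
498 4.91 0.1034
114.54360553022462 0.10125401952763893 [0.70926911 1.0524102  6.19093857]
```

Red tick and index line are both at 4.9 degrees, so the ring reads 0. Releasing and backing off.

Call:
apply_moves(
  steps=[
    {"offset": [0, 0, 0], "turn": 0, "grip": 0.3},
    {"offset": [0, 0, 0], "turn": 0, "grip": 0.5},
    {"offset": [0, 0, 0], "turn": 0, "grip": 0.5},
    {"offset": [0, 0, -0.06], "turn": 0, "grip": 0.5},
    {"offset": [0, 0, -0.14], "turn": 0, "grip": 0.5},
    {"offset": [0, 0, -0.22], "turn": 0, "grip": 0.5},
    {"offset": [0, 0, -0.3], "turn": 0, "grip": 0.5},
    {"offset": [0, 0, -0.3], "turn": 0, "grip": 0.5},
    {"offset": [0, 0, -0.3], "turn": 0, "grip": 0.5},
    {"offset": [0, 0, -0.3], "turn": 0, "grip": 0.5},
  ],
)

```text
clock: 34.32
ee_pos: [0.5102, 0.0797, 0.2269]
orientation: [3.141, -0.001, 2.0]
wrist_force: [-0.3, 0.3, -0.7]
finger_gap: 0.498
gripper_force: 0.0
```

```bash
python3 dial.py; python3 - <<'E'
from cups import *
o,im=find("top");print(o)
cv2.imwrite("pics/end.png",im[:,:,::-1])
E
```

```text
77 4.92 0.1274
497 4.94 0.1035
115.58665664055299 0.10201465307272718 [-1.01640353 -0.58656066  0.35782357]
{'blue': [(array([0.4718, 0.3772]), (150, 228), 16.0), (array([ 0.7284, -0.7287]), (596, 122), 90.4)], 'amber': [(array([0.5866, 0.3918]), (147, 180), 17.8), (array([ 0.6369, -0.514 ]), (514, 158), 25.9), (array([0.8552, 0.5553]), (87, 76), 26.0)]}
```

View pics/end.png

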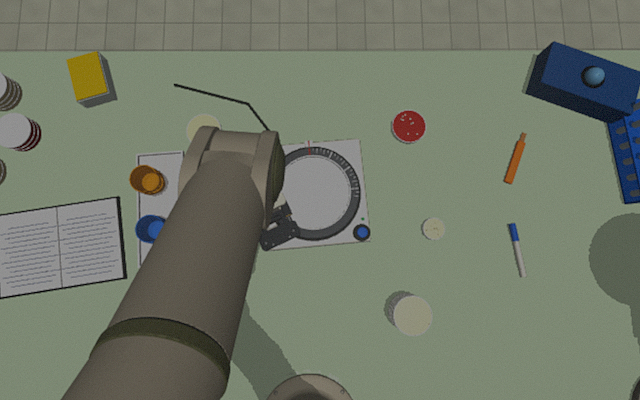

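The final view shows both stacks in place, at (147,180) and (150,228) px, with the blue one partly hidden by the arm. The window is empty, the ring is at 0 and the plates are where they were.

```bash
python3 -c "
from cell import job
print(job.hand_in())"
```

```text
the job is handed in; nothing more can be done
None
```

Job handed in, with no verdict returned: I set the ring to about 59° (inside the 3° tolerance), recorded both waiting cups (one blue, one amber) on the window, nested them in their stacks and turned the ring back to 0; the record press was judged from the force on the fingers, not read directly.

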